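# Drive home the mould clamp's sprung pin

### The arm

A 7-joint arm with a two-finger parallel gripper is mounted at the origin on the work surface. World frame = base frame: x ahead of the robot, y to its left, z up, the work surface at z = 0. Lengths are in m, angles in degrees, forces in N, time in s.
With the tool pointing down it reaches from about 0.4 to 0.85 m from the base axis. Payload 4.5 kg.
Tool frame: the origin (TCP) lies between the finger pads, 19 mm behind the fingertips; this is the grasp point; z points along the fingers, y is the line along which they close (so a half turn about z gives the same grasp; the last joint's range is limited). The gripper opens to 88 mm and grips with 3 to 60 N. Pads are 18 mm wide; open, the fingers measure 123 mm over their backs; the gripper's body (75 mm by 187 mm) begins 45 mm behind the grasp point.
Start: joints at [70.061, 39.483, -11.15, 89.685, 9.013, 51.709, -12.324], TCP at [0.233, -0.58, 0.257] pointing down, gripper open.
Joint ranges: [-172.22, 172.22], [-26.19, 119.32], [-84.43, 86.54], [7.71, 146.69], [-57.33, 237.33], [2.42, 119.75], [-152.13, 152.13]. Speed limits (degrees/s): [147.25, 147.25, 180, 180, 180, 180, 180].

### API

Orientations are given as a 3x3 rotation matrix whose columns are the frame's x, y, z axes.
In Python, from station import ctrl gives the robot as it stands.
- The arm moves only by the shell command python3 -m handwheel 'ROWS' [FORCE]. ROWS is JSON, a list of rows, each a list of 3 entries, a list of its own where there are three numbers: the shift along the tool's x, y, z normalised to -1 to 1, where 1 is 4 cm, then the turn, a rotation vector about the tool's x, y, z normalised to -1 to 1, where 1 is 4 degrees, then the opening, from 0 (shut) to 1 (fully open). A call has 1 to 5 rows; each row shifts and turns the commanded pose from where the row before left it, along the tool's axes as they then stand; what a row does not reach is not made up. A row lasts 1/12 s, in which the tool goes at most 41.7 mm and 7.16 degrees, less where a joint would pass 70% of its speed; a pose out of reach is approached as far as the arm can. A call with a number of a shift or a turn outside -1 to 1 is refused whole. A call with a gripper value outside its range is refused whole. The fingers move at their own pace and stop on an object; FORCE is the grip in N (left out, the last holds). Time passes only in rows, so rows that do not move let the fingers close. It gives the time, the measured TCP pose, the force, the opening and the grip force at its end, in the units of the state.
- ctrl.observe(): the state, without advancing time (a new reading comes with each control period).
- ctrl.capture(name): name is "side" or "top"; returns (picture, depth): 400x640x3 uint8, red, green, blue; 400x640 float32, m along the optical axis (not along the pixel's ray), 0 where there is no reading.
- ctrl.camera_model(name): a dict with "vertical_fov" (degrees; the focal length in pixels is half the picture's height over the tangent of half this angle, whatever the lens; pixels are square), "cx", "cy" (the principal point, pixels), "xyz" and "orientation" of the camera in the world. Camera axes: x right, y up, looking along -z (the intrinsics and any distortion apply to the point x, -y, -z); pixel columns grow to the right and rows downward; lengths in m; the calibration is good to about 2 mm. A picture is of the moment at which its call begins. camera_model takes no time and is no camera call.
- ctrl.job_done(): hands the job in; it is judged then, once.
Trained networks look in the newest picture that a camera, given by its name, has taken for a name from the list of things; names that differ only in an ending like _2 or _b are one class to them, and where a whole thing is asked for, a point or a joint stands for the part that bears it (a point fixed in the world has none). Each returns a list of dicts, best first, with "p" (0 to 1); they miss things now and then, are a little off and sometimes report something else, mostly with a low value. They report only what shows in the picture. A call takes as long as a camera call. They do not tell look-alikes from the thing itself.
- ctrl.recognise(camera, name): "location" ([x, y, z] in m, in world coordinates, good to about 4 mm: the middle of the surface that is visible of it).
The state is a dict: "clock": time; "qpos": joint angles; "qd": joint speeds; "tau": joint torques, N m; "eef_pos": TCP position; "tool_rot": TCP orientation; "contact_force": force on the tool from outside, world axes, zero at the start; "moment": the same for the moment, N m; "finger_gap": finger opening in m; "gripper_force": force on a finger pad.
Only numpy, scipy, OpenCV 4.12 (cv2) and the standard library are available. Lean on these libraries where they do the work, as an engineer would, in place of code of your own. Each camera call takes 0.05 s, during which the arm holds its last target. There are 200 camera calls.

### The job

Lock the steel cube mould: draw the rubber mallet out of its yellow sloping holster, stand it on one face on the green pad and let go, then take it again by its handle and knock the clamp's red sprung pin down with a brisk but light blow of the mallet, not a slow push, until it snaps home and stays down. Touch the clamp with nothing but the mallet, and do not pound it. Then stand the mallet on one face on the pad again, let go, and leave everything else where it is.

Things in the scene. Friction and masses are not known exactly. Their poses are not given: they have to be found in the camera images.
- mallet: Mallet, 0.45 kg: black rubber head, a cylinder 46 mm across, 68 mm long, steel band; pale wooden handle 24 mm wide, 22 mm high. Origin: centre of the head. z: head's axis (faces at z = +34 and -34 mm); the handle runs along -x, from x = -23 to -135 mm. Starts with the handle in the holster, x axis rising at about 28 degrees. It stands stably on one face, handle level.
- mallet_grip (a point): Middle of the mallet's handle, 79 mm from the head's axis; the mallet is held by the handle when the TCP is within 45 mm of this point.
- mallet_face (a point): Centre of the mallet's lower face (34 mm below the head's centre as it stands).
- holster: Fixed yellow square sleeve, 40 mm wide, 95 mm long, on a dark foot of 150 by 100 mm; slopes at 30 degrees and covers the handle up to the head with 3 mm play. Origin: on the bench under the head's centre, which is 110 mm up; x is level, the way the mallet comes out: it is drawn forwards and up along its own +x by 115 mm or more.
- pad: Fixed green pad, 180 by 180 by 6 mm. Origin: centre of its underside, on the bench.
- clamp: Fixed blue mould clamp; origin on the bench under the pin's axis. Base x = -45 to 165 mm, 160 mm wide, 22 mm thick. Behind the pin (x = 57 to 147 mm) an open steel cube mould, 90 mm square, top at 86 mm. Two guard cheeks beside the pin, 72 mm apart inside, 44 mm long in x, 96 mm high: the mallet's head comes down between them, handle towards -x, the open side.
- pin_top (a point): Centre of the top of the red pin cap, 32 mm across; 73 mm above the bench when up, 57 mm when home.
- pin (a joint): How far the sprung pin is down: 0 m up, 0.016 m home. The spring pushes back with up to about 12 N in the first half of the travel; past the middle an over-centre catch pulls it home and holds it; short of the middle it springs up again. It wants a knock from a mallet moving at over 0.1 m/s, but over 60 N bends it.
- tin_a: aluminium moisture tin, 64 mm across, 40 mm high, standing loose on the bench; a bystander. Origin: centre of its underside.
- tin_b: aluminium moisture tin, 72 mm across, 50 mm high, standing loose on the bench; a bystander. Origin: centre of its underside.
- flask_a: pear-shaped glass flask, 66 mm across, 104 mm high, standing loose on the bench; a bystander. Origin: centre of its underside.
- flask_b: pear-shaped glass flask, 66 mm across, 104 mm high, standing loose on the bench; a bystander. Origin: centre of its underside.
- beaker_cyl: glass measuring cylinder, foot 72 mm across, 200 mm high, standing loose on the bench; a bystander. Origin: centre of its underside.
- wash_bottle: white wash bottle with a red cap, 66 mm across, 170 mm high, standing loose on the bench; a bystander. Origin: centre of its underside.
- test_cube: concrete test cube, 70 mm, standing loose on the bench; a bystander. Origin: centre of its underside.
- weight: brass weight with a knob, 44 mm across, 58 mm high, standing loose on the bench; a bystander. Origin: centre of its underside.
There are look-alikes about, which are no part of the job. Of the things like the mallet, leave any that is turquoise; of the rest the smaller one is meant.

How it is judged (in metres and radians):
On the way, in this order (a step that is already met when the one before it is completed fails the run):
1. the mallet stands upright on a face on the pad, let go (x of mallet in the frame of pad between -0.07 and 0.07 m and y of mallet in the frame of pad between -0.07 and 0.07 m and z of mallet in the frame of pad below 0.045 m and angle between mallet's own z axis and vertical below 0.12 rad and contact force between the fingers and mallet below 0.1 N and linear speed of mallet below 0.02 m/s), for 0.2 s.
2. the mallet is lifted by its handle, at least 60 mm clear of the pad (distance between the grasp point and mallet_grip below 0.045 m and contact force between the fingers and mallet above 2 N and z of mallet in the frame of pad above 0.1 m), for 0.2 s.
3. the mallet, held by its handle, knocks the raised pin down, the mallet moving at over 0.1 m/s as the pin starts down (distance between the grasp point and mallet_grip below 0.045 m and contact force between the fingers and mallet above 2 N and linear speed of mallet above 0.1 m/s and distance between mallet and pin_top below 0.06 m and value of joint pin between 0.0005 and 0.012 m).
4. the pin is home (value of joint pin above 0.014 m), for 0.2 s.
At the end, for the whole second after the job is handed in: The pin is home (more than 14 mm down) and stays down by itself; the mallet stands upright on one face (within 0.12 rad) on the pad, its head's centre within 70 mm of the pad's centre and less than 45 mm above the pad's underside, at rest and let go (all of step 1 and value of joint pin above 0.014 m); the robot touches nothing.
It fails at once if the fingers touch the clamp or its pin (over 2 N) (contact force between the fingers and clamp above 2 N).
It fails at once if the mallet hits the clamp or pin with more than 60 N (contact force between mallet and clamp above 60 N).
It fails at once if a bystander is shifted by more than 20 mm or tipped (distance of any of tin_a, tin_b, flask_a, flask_b, beaker_cyl, wash_bottle, test_cube, weight from where it was at the start of the episode above 0.02 m or angle between any of tin_a, tin_b, flask_a, flask_b, beaker_cyl, wash_bottle, test_cube, weight's own z axis and vertical above 0.3 rad).
It also fails if it takes over 64 s, if anything falls off the work surface, if the arm or the gripper's body presses on something with over 40 N, if the wrist force passes 120 N, or if a joint passes its speed limit or range.

## Working session

There is one attempt and no reset: what is moved stays moved. The work goes in short steps, Python scripts to look and compute and a shell command to move; the robot and the scene stay as the last step left them, time stands still between calls to the robot, and variables do not carry over. Pictures are saved under pics/ and viewed, at most 10 in all, crops included, and the job is handed in when it is done.

```bash
mkdir -p pics; ls; cat > h.py <<'E'
import numpy as np, cv2
from station import ctrl
def cam(n):
    m=ctrl.camera_model(n); return m
def snap(n,f):
    im,d=ctrl.capture(n); cv2.imwrite(f'pics/{f}.png',im[:,:,::-1]); np.save(f'pics/{f}.npy',d); return im,d
def pts(n,d):
    m=cam(n); f=200/np.tan(np.radians(m['vertical_fov'])/2)
    v,u=np.mgrid[0:400,0:640]
    p=np.stack([(u-m['cx'])/f*d,-(v-m['cy'])/f*d,-d],-1)
    return p@np.array(m['orientation']).T+np.array(m['xyz'])
E
python3 - <<'E'
from h import *
for n in('side','top'):
    snap(n,n); print(cam(n))
for n in ('mallet','holster','pad','clamp','pin_top'):
    for c in('side','top'):
        print(n,c,[(np.round(r['location'],3),round(r['p'],2)) for r in ctrl.recognise(c,n)])
s=ctrl.observe();print(s)
E
```

```text
pics
{'vertical_fov': 55.18676961780222, 'cx': 318.2851411972041, 'cy': 205.14348447657537, 'xyz': array([0.1777109 , 0.85866926, 0.72706622]), 'orientation': array([[-0.95063421,  0.16457485, -0.26307738],
       [-0.31003512, -0.53963063,  0.78273687],
       [-0.01314582,  0.82565967,  0.56401533]])}
{'vertical_fov': 57.214641182516914, 'cx': 326.4115213351472, 'cy': 198.76117263074224, 'xyz': array([ 0.25539656, -0.0079917 ,  1.33390192]), 'orientation': array([[ 0.00580373,  0.98397126, -0.17823264],
       [-0.99977538,  0.00207641, -0.02109212],
       [-0.02038396,  0.17831502,  0.98376229]])}
mallet side [(array([ 0.498, -0.272,  0.114]), 0.91), (array([0.267, 0.21 , 0.029]), 0.83), (array([ 0.171, -0.249,  0.04 ]), 0.6)]
mallet top [(array([0.274, 0.192, 0.035]), 0.96), (array([ 0.496, -0.282,  0.136]), 0.66), (array([ 0.166, -0.282,  0.043]), 0.63)]
holster side [(array([ 0.436, -0.271,  0.011]), 0.76)]
holster top [(array([ 0.429, -0.27 ,  0.009]), 0.57)]
pad side [(array([0.534, 0.026, 0.004]), 0.77)]
pad top [(array([0.538, 0.014, 0.006]), 0.6), (array([ 0.496, -0.282, 
[... 457 characters left out ...]
.32568886]), 'qd': array([ 0.01733204,  0.0084914 ,  0.02801234,  0.02705915,  0.04728079,
       -0.03758314, -0.05431675]), 'tau': array([ 1.20424320e-03, -5.27243578e+01, -1.26694042e+00, -1.53679615e+01,
       -5.20842907e-02, -4.74245462e-04,  9.63785033e-05]), 'eef_pos': array([ 0.23286853, -0.5800246 ,  0.25746796]), 'tool_rot': array([[ 9.28017438e-01,  3.72536754e-01,  3.02017053e-05],
       [ 3.72536755e-01, -9.28017433e-01, -1.01158916e-04],
       [-9.65770502e-06,  1.05128483e-04, -9.99999994e-01]]), 'contact_force': array([-0.04148254, -0.21381219,  0.12254965]), 'moment': array([ 0.02407843, -0.00760908,  0.00473516]), 'gripper_force': 0.0, 'finger_gap': 0.08798477167310434}
```

View pics/top.png

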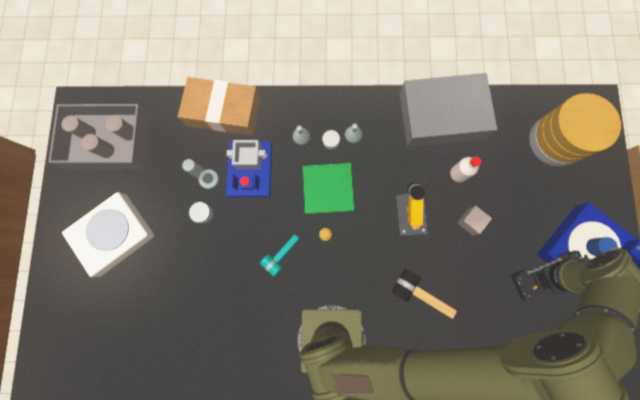

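View pics/side.png

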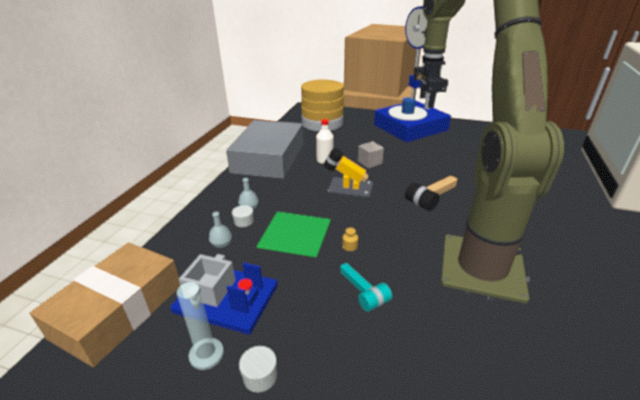

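Mallet candidates in the top view:
- Black at (416,192), sitting in the yellow holster.
- Black at (405,285), lying loose and larger.
- Turquoise at (270,262), excluded by its colour.

The holstered one fits: it is black, the smaller of the two, and in the holster. I'll confirm it in an enlarged crop and measure the scene.

```bash
python3 - <<'E'
from h import *
im=cv2.imread('pics/top.png'); 
cv2.imwrite('pics/crop1.png',cv2.resize(im[150:330,370:500],None,fx=4,fy=3.3,interpolation=cv2.INTER_CUBIC)[:600])
def rect(P,mask,zr=None):
    p=P[mask]; p=p[np.isfinite(p).all(1)]
    r=cv2.minAreaRect(p[:,:2].astype(np.float32)); return len(p),np.round(p.mean(0),4),np.round(np.median(p,0),4),np.round(r[0],4),np.round(r[1],4),round(r[2],1)
for n in('top','side'):
    im=cv2.imread(f'pics/{n}.png'); d=np.load(f'pics/{n}.npy'); P=pts(n,d); h=cv2.cvtColor(im,cv2.COLOR_BGR2HSV)
    H,S,V=[h[...,i].astype(int) for i in range(3)]
    X,Y,Z=P[...,0],P[...,1],P[...,2]
    ok=(d>0)
    def box(x0,x1,y0,y1,z0=-.02,z1=.4): return ok&(X>x0)&(X<x1)&(Y>y0)&(Y<y1)&(Z>z0)&(Z<z1)
    print(n)
    print('pad',rect(P,box(.4,.68,-.12,.12,-.01,.02)&(H>45)&(H<75)&(S>120)))
    print('clampbase',rect(P,box(.4,.75,.2,.42,.012,.030)&(H>105)&(H<130)&(S>120)))
    print('cheeks',rect(P,box(.4,.75,.2,.42,.09,.105)))
    print('cheeks>60',rect(P,box(.4,.75,.2,.42,.04,.105)&(H>105)&(H<130)&(S>120)))
    print('mould',rect(P,box(.5,.75,.2,.42,.076,.095)&(S<60)))
    print('red',rect(P,box(.4,.75,.2,.42,.05,.09)&((H<8)|(H>172))&(S>150)))
    print('holster yellow',rect(P,box(.35,.6,-.36,-.2,.02,.2)&(H>15)&(H<32)&(S>150)))
    print('foot',rect(P,box(.3,.6,-.4,-.18,.003,.02)))
    print('head',rect(P,box(.42,.6,-.36,-.2,.085,.2)&(V<70)))
    hm=box(.42,.6,-.36,-.2,.07,.2)&(S<90)
    print('head+band',rect(P,hm), P[hm].max(0),P[hm].min(0))
    ym=box(.35,.6,-.36,-.2,.05,.2)&(H>15)&(H<32)&(S>150); q=P[ym]; q0=q.mean(0); u=np.linalg.svd(q-q0,full_matrices=False)[2]; print('yaxis',u[0],q0)
E
```

```text
top
pad (2321, array([0.5367, 0.0159, 0.0077]), array([0.5362, 0.0151, 0.0077]), array([0.5382, 0.0163]), array([0.1809, 0.1802]), 3.7)
clampbase (1120, array([0.5762, 0.2981, 0.0235]), array([0.5767, 0.2831, 0.0237]), array([0.6065, 0.3104]), array([0.2065, 0.1623]), 0.3)
cheeks (113, array([0.606 , 0.3094, 0.0943]), array([0.5668, 0.3125, 0.0938]), array([0.6382, 0.3085]), array([0.0883, 0.2225]), 89.4)
cheeks>60 (196, array([0.5465, 0.3066, 0.0691]), array([0.5448, 0.2967, 0.0665]), array([0.5487, 0.3095]), array([0.0848, 0.0451]), 89.7)
mould (342, array([0.6505, 0.3094, 0.0852]), array([0.6495, 0.3093, 0.0863]), array([0.6501, 0.3093]), array([0.1343, 0.091 ]), 89.4)
red (49, array([0.5477, 0.3092, 0.0752]), array([0.5472, 0.3104, 0.0754]), array([0.5482, 0.3089]), array([0.0268, 0.0248]), 46.5)
holster yellow (390, array([ 0.4371, -0.2844,  0.0885]), array([ 0.4379, -0.2832,  0.09  ]), array([ 0.4412, -0.2876]), array([0.0956, 0.0406]), 4.2)
foot (1699, array([ 0.4421, -0.2827,  0.0072]), array([ 0.4336, -0.2687,  0.0057]), array([ 0.4492, -0.29  ]), array([0.2198, 0.2983]), 89
[... 1292 characters left out ...]
6, -0.2761,  0.0743]), array([ 0.4434, -0.2715,  0.0777]), array([ 0.4438, -0.2867]), array([0.1032, 0.0483]), 3.1)
foot (564, array([ 0.437 , -0.2769,  0.0088]), array([ 0.4371, -0.2725,  0.0086]), array([ 0.4688, -0.2857]), array([0.2086, 0.1068]), 4.6)
head (168, array([ 0.4993, -0.2718,  0.1217]), array([ 0.4981, -0.2671,  0.1292]), array([ 0.498 , -0.2758]), array([0.0657, 0.0436]), 37.9)
head+band (255, array([ 0.5028, -0.27  ,  0.116 ]), array([ 0.5023, -0.266 ,  0.1181]), array([ 0.5014, -0.2774]), array([0.0659, 0.0435]), 18.6) [ 0.53750416 -0.25187788  0.1477639 ] [ 0.47296288 -0.30461604  0.07290681]
yaxis [-0.8880781  -0.08636453 -0.45150687] [ 0.4414571  -0.27680678  0.08289769]
```

View pics/crop1.png

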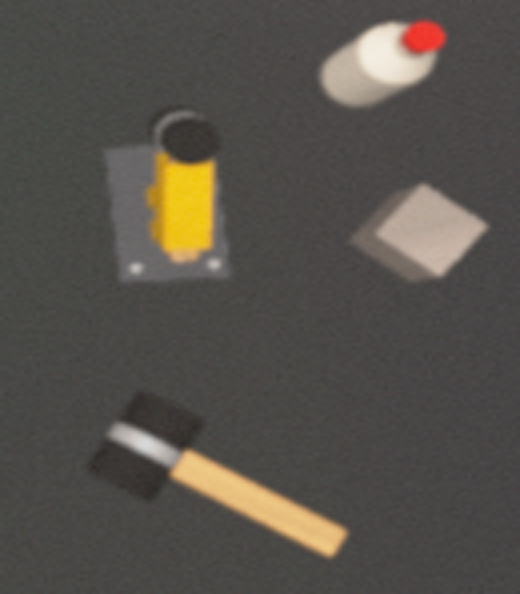

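The crop shows the small black mallet with its steel band at about (185,135) in the yellow sleeve. The loose mallet at about (150,450) is clearly larger. The holstered one is the target. Next I'll locate the bystanders for clearance and write a planning helper.

```bash
cat >> h.py <<'E'
from scipy.spatial.transform import Rotation as Ro
def Rt(yaw,pitch=0):
    # tool rotation: x along yaw raised by pitch, z down
    m=Ro.from_euler('ZY',[yaw,-pitch],degrees=True).as_matrix()
    return m@np.diag([1,-1,-1])
def plan(xyz,yaw,pitch=0):
    s=ctrl.observe(); R=np.array(s['tool_rot']); T=Rt(yaw,pitch)
    rv=np.degrees(Ro.from_matrix(R.T@T).as_rotvec())/4
    d=np.array(xyz)-s['eef_pos']
    print('t',round(s['clock'],2),'pos',np.round(s['eef_pos'],4),'F',np.round(s['contact_force'],1),'gap',round(s['finger_gap'],4),'grip',round(s['gripper_force'],1))
    print('shift now-axes',np.round(R.T@d/.04,2),'shift target-axes',np.round(T.T@d/.04,2),'turn',np.round(rv,2))
E
python3 - <<'E'
from h import *
for n in ('wash_bottle','beaker_cyl','test_cube','tin_a','flask_a','weight'):
    print(n,[(np.round(r['location'],3),round(r['p'],2)) for r in ctrl.recognise('top',n)],[(np.round(r['location'],3),round(r['p'],2)) for r in ctrl.recognise('side',n)])
d=np.load('pics/top.npy');P=pts('top',d);Z=P[...,2]
for nm,a in {'bottle':(-.47,-.36,.5,.68),'cyl':(.36,.5,.45,.62)}.items():
    m=(d>0)&(P[...,1]>a[0])&(P[...,1]<a[1])&(P[...,0]>a[2])&(P[...,0]<a[3])&(Z>.03); q=P[m]; print(nm,len(q),q.min(0),q.max(0))
plan((.233,-.58,.36),4.7)
plan((.480,-.284,.30),4.7,28)
E
```

```text
wash_bottle [(array([ 0.581, -0.455,  0.107]), 0.74)] [(array([ 0.497, -0.265,  0.112]), 0.68), (array([ 0.591, -0.442,  0.089]), 0.56)]
beaker_cyl [(array([0.361, 0.024, 0.035]), 0.39)] [(array([0.557, 0.476, 0.102]), 0.89), (array([ 0.405, -0.481,  0.046]), 0.36), (array([0.536, 0.025, 0.006]), 0.29)]
test_cube [(array([ 0.409, -0.498,  0.068]), 0.58), (array([0.712, 0.005, 0.039]), 0.52), (array([ 0.428, -0.27 ,  0.011]), 0.47), (array([0.546, 0.308, 0.074]), 0.35), (array([ 0.496, -0.28 ,  0.131]), 0.29)] [(array([ 0.407, -0.482,  0.043]), 0.92)]
tin_a [(array([0.708, 0.006, 0.037]), 0.61), (array([0.441, 0.462, 0.047]), 0.55)] [(array([0.708, 0.018, 0.036]), 0.72), (array([0.431, 0.487, 0.046]), 0.7)]
flask_a [(array([0.726, 0.111, 0.046]), 0.79), (array([ 0.5  , -0.282,  0.131]), 0.64), (array([ 0.726, -0.078,  0.045]), 0.54)] [(array([0.725, 0.128, 0.039]), 0.73), (array([ 0.732, -0.068,  0.045]), 0.63)]
weight [(array([ 0.497, -0.284,  0.133]), 0.56), (array([0.362, 0.024, 0.033]), 0.46)] [(array([0.359, 0.034, 0.036]), 0.84)]
bottle 373 [ 0.56113963 -0.46978054  0.03043334] [ 0.62403476 -0.43469502  0.17598223]
cyl 464 [0.45004798 0.43795511 0.03173349] [0.5899864  0.49915835 0.20696905]
t 1.2 pos [ 0.2329 -0.58    0.2574] F [-0.1  0.6 -0.8] gap 0.0882 grip 0.0
shift now-axes [ 0.    0.   -2.56] shift target-axes [ 0.    0.   -2.56] turn [ 0.   -0.    4.29]
t 1.2 pos [ 0.2329 -0.58    0.2574] F [-0.1  0.6 -0.8] gap 0.0882 grip 0.0
shift now-axes [ 8.49 -4.56 -1.06] shift target-axes [ 6.47 -6.87  2.24] turn [-1.05  6.95  4.21]
```

```bash
python3 -m handwheel '[[[0,0,-0.85],[0,0,0.86],1],[[0,0,-0.85],[0,0,0.86],1],[[0,0,-0.85],[0,0,0.86],1],[[0,0,0],[0,0,0.86],1],[[0,0,0],[0,0,0.86],1]]'
python3 -m handwheel '[[[0,0,0],[0,1,0],1],[[0,0,0],[0,1,0],1],[[0,0,0],[0,1,0],1],[[0,0,0],[0,1,0],1],[[0,0,0],[0,1,0],1]]'
python3 -m handwheel '[[[0,0,0],[0,1,0],1],[[0,0,0],[0,1,0],1],[[0,0,0],[0,0,0],1]]'
python3 - <<'E'
from h import *
plan((.480,-.284,.30),4.7,28)
E
```

```text
clock: 1.62
eef_pos: [0.2335, -0.5811, 0.3623]
tool_rot: [[0.997, 0.078, 0.003], [0.078, -0.997, -0.005], [0.002, 0.005, -1.0]]
contact_force: [0.7, 0.1, -0.9]
finger_gap: 0.0882
gripper_force: 0.0
clock: 2.03
eef_pos: [0.2329, -0.5801, 0.3599]
tool_rot: [[0.935, 0.081, 0.344], [0.077, -0.997, 0.027], [0.345, 0.001, -0.939]]
contact_force: [-0.0, -0.0, -1.1]
finger_gap: 0.0884
gripper_force: 0.0
clock: 2.28
eef_pos: [0.2285, -0.5809, 0.3577]
tool_rot: [[0.881, 0.075, 0.467], [0.065, -0.997, 0.038], [0.469, -0.003, -0.883]]
contact_force: [-0.5, 0.2, 0.4]
finger_gap: 0.0883
gripper_force: 0.0
t 2.28 pos [ 0.2285 -0.5809  0.3577] F [-0.5  0.2  0.4] gap 0.0883 grip 0.0
shift now-axes [ 5.35 -6.93  4.49] shift target-axes [ 5.39 -6.88  4.5 ] turn [ 0.01  0.01 -0.1 ]
```

```bash
python3 -m handwheel '[[[0.3,-0.7,0.2],[0,0,0],1],[[0.3,-0.7,0.2],[0,0,0],1],[[0.3,-0.7,0.2],[0,0,0],1],[[0.3,-0.7,0.2],[0,0,0],1],[[0.3,-0.7,0.2],[0,0,0],1]]' >/dev/null
python3 -m handwheel '[[[0.4,-0.7,0.7],[0,0,0],1],[[0.4,-0.7,0.7],[0,0,0],1],[[0.4,-0.7,0.7],[0,0,0],1],[[0.4,-0.7,0.7],[0,0,0],1],[[0.4,-0.7,0.7],[0,0,0],1]]'
python3 -m handwheel '[[[0.2,0,0.7],[0,0,0],1],[[0,0,0],[0,0,0],1],[[0,0,0],[0,0,0],1],[[0,0,0],[0,0,0],1]]' >/dev/null
python3 - <<'E'
from h import *
plan((.442,-.287,.234),4.7,28)
snap('side','s2');im,d=snap('top','t2')
for n in('top','side'):
    f={'top':'t2','side':'s2'}[n]
    print(n,[(np.round(r['location'],3),round(r['p'],2)) for r in ctrl.recognise(n,'mallet')])
plan((.508,-.2815,.110),4.7,28)
a=cv2.imread('pics/s2.png');b=cv2.imread('pics/t2.png')
cv2.imwrite('pics/c2.png',np.hstack([cv2.resize(a[80:240,240:400],(400,400)),cv2.resize(b[120:280,340:500],(400,400))]))
E
```

```text
clock: 3.12
eef_pos: [0.416, -0.286, 0.2685]
tool_rot: [[0.88, 0.082, 0.469], [0.073, -0.997, 0.037], [0.47, 0.002, -0.883]]
contact_force: [0.9, -0.5, -0.1]
finger_gap: 0.088
gripper_force: 0.0
t 3.45 pos [ 0.4347 -0.2864  0.2478] F [ 0.8 -0.4  0. ] gap 0.0881 grip 0.0
shift now-axes [-0.    0.03  0.39] shift target-axes [-0.    0.03  0.39] turn [ 0.01 -0.   -0.  ]
top [(array([0.275, 0.187, 0.036]), 0.86), (array([ 0.501, -0.282,  0.135]), 0.69), (array([ 0.164, -0.283,  0.044]), 0.66)]
side [(array([0.269, 0.209, 0.029]), 0.93), (array([ 0.499, -0.268,  0.112]), 0.6), (array([ 0.172, -0.246,  0.042]), 0.57)]
t 3.65 pos [ 0.434  -0.2872  0.2482] F [ 0.5 -0.7  0.7] gap 0.0877 grip 0.0
shift now-axes [ 0.02 -0.    3.92] shift target-axes [0.02 0.01 3.92] turn [ 0.04 -0.01 -0.02]
```

View pics/c2.png

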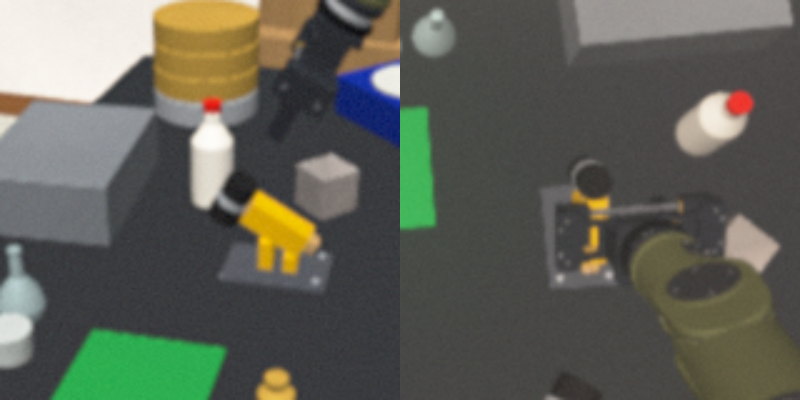

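The side half shows the open gripper up and behind the head at about (290,110), in line with the sleeve. The top half agrees once parallax is allowed for, with the head at (590,178). I'll descend along the head's axis and grip.

```bash
python3 -m handwheel '[[[0,0,0.6],[0,0,0],1],[[0,0,0.6],[0,0,0],1],[[0,0,0.6],[0,0,0],1],[[0,0,0.6],[0,0,0],1],[[0,0,0],[0,0,0],1]]' | grep -v rot
python3 -m handwheel '[[[0,0,0.4],[0,0,0],1],[[0,0,0.4],[0,0,0],1],[[0,0,0.4],[0,0,0],1],[[0,0,0.1],[0,0,0],1],[[0,0,0],[0,0,0],1]]' | grep -v rot
python3 - <<'E'
from h import *
plan((.508,-.2815,.110),4.7,28)
E
python3 -m handwheel '[[[0,0,0],[0,0,0],0.4],[[0,0,0],[0,0,0],0.4],[[0,0,0],[0,0,0],0.4],[[0,0,0],[0,0,0],0.4],[[0,0,0],[0,0,0],0.4]]' 25 | grep -v rot
python3 -m handwheel '[[[0,0,0],[0,0,0],0.4],[[0,0,0],[0,0,0],0.4],[[0,0,0],[0,0,0],0.4],[[0,0,0],[0,0,0],0.4],[[0,0,0],[0,0,0],0.4]]' 25 | grep -v rot
```

```text
clock: 4.07
eef_pos: [0.4804, -0.2951, 0.1915]
contact_force: [0.9, 0.0, 0.9]
finger_gap: 0.088
gripper_force: 0.0
clock: 4.48
eef_pos: [0.5069, -0.2996, 0.1569]
contact_force: [-0.6, -0.1, 0.5]
finger_gap: 0.088
gripper_force: 0.0
t 4.48 pos [ 0.5069 -0.2996  0.1569] F [-0.6 -0.1  0.5] gap 0.088 grip 0.0
shift now-axes [-0.46 -0.41  1.1 ] shift target-axes [-0.49 -0.45  1.07] turn [-0.56  0.5  -0.02]
clock: 4.9
eef_pos: [0.5071, -0.2986, 0.1573]
contact_force: [0.2, 2.5, 1.9]
finger_gap: 0.0569
gripper_force: 1.1
clock: 5.32
eef_pos: [0.5077, -0.2949, 0.1573]
contact_force: [-0.5, 6.9, 6.3]
finger_gap: 0.0355
gripper_force: 3.6
```

The descent stalled with a drift, so a joint is probably at its limit. I'll open and check.

```bash
python3 -m handwheel '[[[0,0,0],[0,0,0],1],[[0,0,0],[0,0,0],1],[[0,0,0],[0,0,0],1],[[0,0,0],[0,0,0],1]]' | grep -v rot
python3 - <<'E'
from h import *
s=ctrl.observe();print(np.round(s['qpos'],1),np.round(s['tool_rot'],3))
plan((.508,-.2815,.110),4.7,28)
E
```

```text
clock: 5.65
eef_pos: [0.5069, -0.3007, 0.1565]
contact_force: [0.6, -0.8, -0.2]
finger_gap: 0.0601
gripper_force: 0.2
[ 49.8  44.2 -23.3 117.9 -57.3   2.4   7.4] [[ 0.896  0.097  0.433]
 [ 0.073 -0.995  0.073]
 [ 0.438 -0.034 -0.898]]
t 5.65 pos [ 0.5069 -0.3007  0.1565] F [ 0.6 -0.8 -0.2] gap 0.0601 grip 0.2
shift now-axes [-0.45 -0.44  1.09] shift target-axes [-0.49 -0.48  1.06] turn [-0.53  0.51 -0.02]
```

```bash
python3 -m handwheel '[[[0,0,-0.8],[0,0,0],1],[[0,0,-0.8],[0,0,0],1],[[0,0,-0.8],[0,0,0],1],[[0,0,0],[0,0,0],1]]' | grep -v rot
python3 -m handwheel '[[[0,0,0],[0,-1,0],1],[[0,0,0],[0,-1,0],1],[[0,0,0],[0,-1,0],1],[[0,0,0],[0,-1,0],1],[[0,0,0],[0,-0.8,0],1]]' | grep -v rot
python3 -m handwheel '[[[0,0,0],[0,0,0],1]]' | grep -v rot
python3 - <<'E'
from h import *
s=ctrl.observe();print(np.round(s['qpos'],1),np.round(s['tool_rot'],3))
plan((.508,-.2815,.22),4.7,8)
im,d=snap('top','t3'); im=cv2.imread('pics/t3.png');h=cv2.cvtColor(im,cv2.COLOR_BGR2HSV);P=pts('top',d);s2,d2=snap('side','s3');P2=pts('side',d2);
for P,d in((P,d),(P2,d2)):
    m=(d>0)&(P[...,0]>.46)&(P[...,0]<.56)&(P[...,1]>-.32)&(P[...,1]<-.24)&(P[...,2]>.09)&(P[...,2]<.17);q=P[m];print(len(q),q.mean(0) if len(q) else 0,q.min(0),q.max(0))
E
```

```text
clock: 5.98
eef_pos: [0.464, -0.3104, 0.247]
contact_force: [-0.0, -0.3, -0.2]
finger_gap: 0.0867
gripper_force: 0.0
clock: 6.4
eef_pos: [0.4661, -0.3071, 0.2429]
contact_force: [0.6, 0.2, -0.7]
finger_gap: 0.0879
gripper_force: 0.0
clock: 6.48
eef_pos: [0.4685, -0.3059, 0.2423]
contact_force: [1.1, 0.4, 0.6]
finger_gap: 0.0878
gripper_force: 0.0
[ 18.6  36.   21.5 106.8 -29.9  39.1 -24.9] [[ 0.988  0.104  0.114]
 [ 0.099 -0.994  0.045]
 [ 0.118 -0.033 -0.992]]
t 6.48 pos [ 0.4685 -0.3059  0.2423] F [1.1 0.4 0.6] gap 0.0878 grip 0.0
shift now-axes [ 0.97 -0.49  0.69] shift target-axes [ 0.95 -0.53  0.7 ] turn [-0.51  0.31  0.25]
15 [ 0.49872494 -0.30184385  0.14297812] [ 0.48831008 -0.30767399  0.14013958] [ 0.50782281 -0.29635248  0.14909753]
306 [ 0.49349291 -0.27335401  0.11724164] [ 0.46063786 -0.30960047  0.09011523] [ 0.53641993 -0.25690752  0.14856723]
```

```bash
python3 -m handwheel '[[[0,0,0],[-0.5,0.3,0.25],1],[[0.5,-0.27,0],[0,0,0],1],[[0.45,-0.26,0.2],[0,0,0],1],[[0,0,0.5],[0,0,0],1],[[0,0,0],[0,0,0],1]]' | grep -v rot
python3 -m handwheel '[[[0,0,0],[0,0,0],1],[[0,0,0],[0,0,0],1]]' | grep -v rot
python3 - <<'E'
from h import *
s=ctrl.observe();print(np.round(s['qpos'],1))
plan((.508,-.2815,.12),4.7,8)
E
```

```text
clock: 7.0
eef_pos: [0.5041, -0.2806, 0.2178]
contact_force: [-0.5, -0.1, -0.7]
finger_gap: 0.088
gripper_force: 0.0
clock: 7.17
eef_pos: [0.5037, -0.2836, 0.2209]
contact_force: [0.3, -0.3, 1.1]
finger_gap: 0.088
gripper_force: 0.0
[ 14.6  38.2  21.  107.3 -32.4  34.1 -28.4]
t 7.17 pos [ 0.5037 -0.2836  0.2209] F [ 0.3 -0.3  1.1] gap 0.088 grip 0.0
shift now-axes [-0.24 -0.04  2.51] shift target-axes [-0.24 -0.04  2.51] turn [-0.03  0.   -0.11]
```

```bash
python3 -m handwheel '[[[-0.24,-0.04,0.5],[0,0,-0.1],1],[[0,0,0.6],[0,0,0],1],[[0,0,0.6],[0,0,0],1],[[0,0,0],[0,0,0],1]]' | grep -v rot
python3 -m handwheel '[[[0,0,0.4],[0,0,0],1],[[0,0,0.4],[0,0,0],1],[[0,0,0],[0,0,0],1],[[0,0,0],[0,0,0],1]]' | grep -v rot
python3 - <<'E'
from h import *
s=ctrl.observe();print(np.round(s['qpos'],1))
plan((.508,-.2815,.12),4.7,8)
E
```

```text
clock: 7.5
eef_pos: [0.5031, -0.28, 0.1494]
contact_force: [-0.6, 0.4, 0.2]
finger_gap: 0.0879
gripper_force: 0.0
clock: 7.83
eef_pos: [0.5092, -0.2807, 0.1212]
contact_force: [-0.7, 0.3, 0.5]
finger_gap: 0.0881
gripper_force: 0.0
[ 19.6  46.6  11.8 110.4 -38.5  21.  -22.1]
t 7.83 pos [ 0.5092 -0.2807  0.1212] F [-0.7  0.3  0.5] gap 0.0881 grip 0.0
shift now-axes [-0.03  0.02  0.03] shift target-axes [-0.03  0.02  0.03] turn [-0.03 -0.    0.02]
```

```bash
python3 -m handwheel '[[[0,0,0],[0,0,0],0.3],[[0,0,0],[0,0,0],0.3],[[0,0,0],[0,0,0],0.3],[[0,0,0],[0,0,0],0.3],[[0,0,0],[0,0,0],0.3]]' 35 | grep -v rot
python3 -m handwheel '[[[0,0,0],[0,0,0],0.3],[[0,0,0],[0,0,0],0.3],[[0,0,0],[0,0,0],0.3],[[0,0,0],[0,0,0],0.3],[[0,0,0],[0,0,0],0.3]]' 35 | grep -v rot
python3 -m handwheel '[[[0.15,0,-0.058],[0,0,0],0.3],[[0.28,0,-0.107],[0,0,0],0.3],[[0.28,0,-0.107],[0,0,0],0.3],[[0,0,0],[0,0,0],0.3]]' 35
python3 - <<'E'
from h import *
plan((.508,-.2815,.12),4.7,8)
E
```

```text
clock: 8.25
eef_pos: [0.5098, -0.2801, 0.1207]
contact_force: [1.4, -4.2, 2.0]
finger_gap: 0.0568
gripper_force: 2.5
clock: 8.67
eef_pos: [0.5114, -0.2826, 0.1214]
contact_force: [2.6, -4.9, 3.3]
finger_gap: 0.0445
gripper_force: 35.0
clock: 9.0
eef_pos: [0.5378, -0.2773, 0.1352]
tool_rot: [[0.986, 0.087, 0.139], [0.086, -0.996, 0.013], [0.14, -0.001, -0.99]]
contact_force: [1.9, -2.4, -1.5]
finger_gap: 0.0446
gripper_force: 35.0
t 9.0 pos [ 0.5378 -0.2773  0.1352] F [ 1.9 -2.4 -1.5] gap 0.0446 grip 35.0
shift now-axes [-0.8   0.04  0.27] shift target-axes [-0.8   0.04  0.27] turn [-0.03 -0.01  0.07]
```

```bash
python3 -m handwheel '[[[0.3,0,-0.115],[0,0,0],0.3],[[0.3,0,-0.115],[0,0,0],0.3],[[0.3,0,-0.115],[0,0,0],0.3],[[0.3,0,-0.115],[0,0,0],0.3],[[0,0,0],[0,0,0],0.3]]' 35 
python3 -m handwheel '[[[0.3,0,-0.115],[0,0,0],0.3],[[0.3,0,-0.115],[0,0,0],0.3],[[0.3,0,-0.115],[0,0,0],0.3],[[0.3,0,-0.115],[0,0,0],0.3],[[0.3,0,-0.115],[0,0,0],0.3]]' 35
python3 -m handwheel '[[[0,0,-0.8],[0,0,0],0.3],[[0,0,-0.8],[0,0,0],0.3],[[0,0,0],[0,0,0],0.3]]' 35
python3 - <<'E'
from h import *
plan((.56,.015,.20),0,-20)
a,d=snap('side','s4');P=pts('side',d)
m=(d>0)&(P[...,0]>.4)&(P[...,0]<.72)&(P[...,1]>-.34)&(P[...,1]<-.2)&(P[...,2]>.1)&(P[...,2]<.35)
im=cv2.imread('pics/s4.png');cv2.imwrite('pics/c4.png',cv2.resize(im[40:240,200:440],None,fx=2.5,fy=2.5))
E
```

```text
clock: 9.42
eef_pos: [0.5828, -0.2723, 0.1598]
tool_rot: [[0.986, 0.088, 0.14], [0.086, -0.996, 0.015], [0.141, -0.003, -0.99]]
contact_force: [0.9, -0.9, -2.7]
finger_gap: 0.0445
gripper_force: 35.0
clock: 9.83
eef_pos: [0.6354, -0.2674, 0.1894]
tool_rot: [[0.987, 0.085, 0.134], [0.083, -0.996, 0.018], [0.135, -0.007, -0.991]]
contact_force: [0.8, -0.7, -4.0]
finger_gap: 0.0445
gripper_force: 35.0
clock: 10.08
eef_pos: [0.6286, -0.2715, 0.259]
tool_rot: [[0.986, 0.084, 0.144], [0.083, -0.996, 0.011], [0.145, 0.001, -0.989]]
contact_force: [0.9, -1.8, -1.5]
finger_gap: 0.0447
gripper_force: 35.0
t 10.08 pos [ 0.6286 -0.2715  0.259 ] F [ 0.9 -1.8 -1.5] gap 0.0447 grip 35.0
shift now-axes [-1.31 -7.28  1.29] shift target-axes [-1.11 -7.16  1.97] turn [ 0.13 -7.08  1.21]
```

View pics/c4.png

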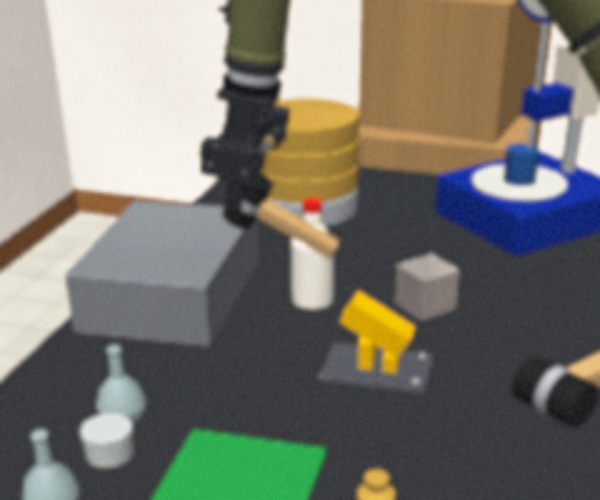

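The mallet is clear of the sleeve, its handle sloping down towards (330,245). I'll carry it to the pad and level it.

```bash
python3 -m handwheel '[[[-0.1,-0.7,0],[0,-0.5,0.1],0.3],[[-0.2,-0.8,0],[0,-0.7,0.1],0.3],[[-0.2,-0.8,0],[0,-0.7,0.1],0.3],[[-0.2,-0.8,0],[0,-0.7,0.1],0.3],[[-0.2,-0.8,0],[0,-0.7,0.1],0.3]]' 35 >/dev/null
python3 -m handwheel '[[[-0.2,-0.8,0],[0,-0.7,0.1],0.3],[[-0.2,-0.8,0],[0,-0.7,0.1],0.3],[[-0.1,-0.8,0],[0,-0.7,0.1],0.3],[[0,-0.8,0],[0,-0.7,0.1],0.3],[[0,0,0],[0,-0.7,0.1],0.3]]' 35 >/dev/null
python3 -m handwheel '[[[0,0,0],[0,-0.3,0.1],0.3],[[0,0,0],[0,0,0],0.3],[[0,0,0],[0,0,0],0.3]]' 35
cat >> h.py <<'E'
def handle(n,f,x,y,z):
    im,d=snap(n,f); h=cv2.cvtColor(im,cv2.COLOR_RGB2HSV).astype(int);P=pts(n,d)
    m=(d>0)&(h[...,0]>8)&(h[...,0]<28)&(h[...,1]>60)&(h[...,2]>70)
    for i,r in enumerate((x,y,z)): m&=(P[...,i]>r[0])&(P[...,i]<r[1])
    q=P[m];c=q.mean(0);u=np.linalg.svd(q-c,full_matrices=False)[2][0];u*=np.sign(u[0])
    print(n,'handle n',len(q),'c',np.round(c,4),'axis',np.round(u,3),'slope',round(np.degrees(np.arcsin(u[2])),1),'yaw',round(np.degrees(np.arctan2(u[1],u[0])),1),'min',np.round(q.min(0),3),'max',np.round(q.max(0),3))
E
python3 - <<'E'
from h import *
plan((.56,.015,.20),0,-20)
handle('side','s5',(.3,.65),(-.08,.12),(.1,.35))
handle('top','t5',(.3,.65),(-.08,.12),(.1,.35))
E
```

```text
clock: 11.22
eef_pos: [0.5553, 0.0103, 0.2542]
tool_rot: [[0.936, 0.009, -0.351], [0.007, -1.0, -0.008], [-0.351, 0.006, -0.936]]
contact_force: [-0.4, -1.0, -3.6]
finger_gap: 0.045
gripper_force: 35.0
t 11.22 pos [0.5553 0.0103 0.2542] F [-0.4 -1.  -3.6] gap 0.045 grip 35.0
shift now-axes [ 0.59 -0.12  1.23] shift target-axes [ 0.57 -0.12  1.23] turn [0.12 0.14 0.09]
side handle n 601 c [0.4845 0.0168 0.2661] axis [0.88  0.031 0.475] slope 28.3 yaw 2.0 min [ 0.407 -0.038  0.227] max [0.592 0.09  0.344]
top handle n 394 c [0.4932 0.0049 0.2746] axis [ 0.915 -0.137  0.379] slope 22.3 yaw -8.5 min [ 0.41  -0.042  0.221] max [0.603 0.064 0.343]
```

```bash
python3 - <<'E'
from h import *
handle('side','s5',(.3,.54),(-.03,.05),(.2,.275))
handle('top','t5',(.3,.54),(-.03,.05),(.2,.275))
a=cv2.imread('pics/s5.png');b=cv2.imread('pics/t5.png')
cv2.imwrite('pics/c5.png',np.hstack([cv2.resize(a[80:280,200:400],(400,400)),cv2.resize(b[100:300,250:450],(400,400))]))
E
```

```text
side handle n 475 c [0.4648 0.0154 0.2516] axis [ 0.999  0.031 -0.006] slope -0.3 yaw 1.8 min [ 0.408 -0.004  0.226] max [0.525 0.024 0.265]
top handle n 302 c [0.468  0.0088 0.2608] axis [1.    0.028 0.001] slope 0.0 yaw 1.6 min [ 0.41  -0.005  0.235] max [0.526 0.023 0.274]
```

View pics/c5.png

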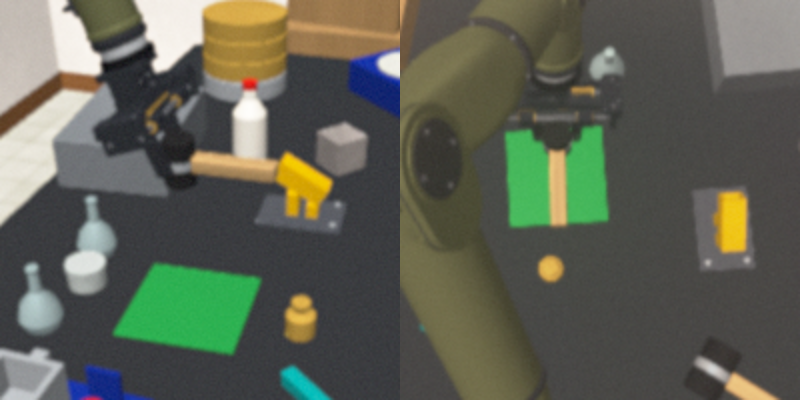

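The handle is level, running from (190,165) to (280,170) in the side half, and the head is over the green pad. I'll lower it.

```bash
python3 -m handwheel '[[[0.3,-0.02,0.65],[0,0,0],0.3],[[0.3,-0.02,0.65],[0,0,0],0.3],[[0.3,-0.02,0.65],[0,0,0],0.3],[[0.3,-0.02,0.65],[0,0,0],0.3],[[0.3,-0.02,0.65],[0,0,0],0.3]]' 35 >/dev/null
python3 -m handwheel '[[[0.25,-0.02,0.6],[0,0,0],0.3],[[0.2,0,0.5],[0,0,0],0.3],[[0,0,0],[0,0,0],0.3],[[0,0,0],[0,0,0],0.3]]' 35
python3 - <<'E'
from h import *
plan((.567,.015,.044),0,-20.6)
handle('side','s6',(.3,.54),(-.03,.06),(.02,.09))
E
```

```text
clock: 12.17
eef_pos: [0.5682, 0.0136, 0.0655]
tool_rot: [[0.937, 0.009, -0.35], [0.006, -1.0, -0.009], [-0.35, 0.006, -0.937]]
contact_force: [0.8, 0.2, -3.0]
finger_gap: 0.0446
gripper_force: 35.0
t 12.17 pos [0.5682 0.0136 0.0655] F [ 0.8  0.2 -3. ] gap 0.0446 grip 35.0
shift now-axes [ 0.16 -0.04  0.51] shift target-axes [ 0.16 -0.04  0.51] turn [ 0.13 -0.02  0.09]
side handle n 577 c [0.4355 0.0226 0.0552] axis [ 0.981 -0.089  0.17 ] slope 9.8 yaw -5.2 min [ 0.343 -0.002  0.021] max [0.538 0.046 0.078]
```

```bash
python3 -m handwheel '[[[0.07,0,0.18],[0,0,0],0.3],[[0.07,0,0.18],[0,0,0],0.3],[[0,0,0],[0,0,0],0.3],[[0,0,0],[0,0,0],0.3]]' 35|grep -v rot
python3 -m handwheel '[[[0.018,0,0.047],[0,0,0],0.3],[[0,0,0],[0,0,0],0.3],[[0,0,0],[0,0,0],0.3]]' 35|grep -v rot
python3 -m handwheel '[[[0.018,0,0.047],[0,0,0],0.3],[[0,0,0],[0,0,0],0.3],[[0,0,0],[0,0,0],0.3]]' 35|grep -v rot
```

```text
clock: 12.55
eef_pos: [0.5689, 0.0138, 0.0504]
contact_force: [-0.5, -0.3, -4.1]
finger_gap: 0.0446
gripper_force: 35.0
clock: 12.8
eef_pos: [0.5691, 0.0136, 0.0485]
contact_force: [0.4, 0.3, -3.4]
finger_gap: 0.0448
gripper_force: 35.0
clock: 13.05
eef_pos: [0.5691, 0.0134, 0.0479]
contact_force: [-0.3, 0.5, 4.8]
finger_gap: 0.0444
gripper_force: 35.0
```

```bash
python3 - <<'E'
from h import *
plan((.567,.015,.044),0,-20.6)
handle('side','s7',(.41,.54),(-.03,.06),(.02,.09))
handle('top','t7',(.41,.54),(-.03,.06),(.02,.09))
E
```

```text
t 13.05 pos [0.5691 0.0134 0.0479] F [-0.3  0.5  4.8] gap 0.0444 grip 35.0
shift now-axes [-0.02 -0.04  0.11] shift target-axes [-0.02 -0.04  0.11] turn [ 0.13 -0.05  0.09]
side handle n 362 c [0.4778 0.0177 0.0459] axis [0.999 0.034 0.013] slope 0.7 yaw 1.9 min [ 0.422 -0.002  0.025] max [0.538 0.028 0.06 ]
top handle n 209 c [0.4803 0.0122 0.0528] axis [0.999 0.035 0.013] slope 0.8 yaw 2.0 min [ 0.424 -0.001  0.036] max [0.539 0.025 0.061]
```

Contact with the pad: the force rose by 8 N and the handle is level. Releasing and retreating.

```bash
python3 -m handwheel '[[[0,0,0],[0,0,0],0.7],[[0,0,0],[0,0,0],0.8],[[0,0,0],[0,0,0],1],[[0,0,0],[0,0,0],1],[[0,0,0],[0,0,0],1]]' |grep -v rot
python3 -m handwheel '[[[0,0,0],[0,0,0],1],[[0,0,0],[0,0,0],1],[[0,0,-0.3],[0,0,0],1],[[0,0,-0.6],[0,0,0],1],[[0,0,-0.7],[0,0,0],1]]' |grep -v rot
python3 -m handwheel '[[[0,0,-0.8],[0,0,0],1],[[0,0,-0.8],[0,0,0],1],[[0,0,0],[0,0,0],1],[[0,0,0],[0,0,0],1]]' |grep -v rot
python3 - <<'E'
from h import *
plan((.48,.013,.14),1.9)
handle('side','s8',(.41,.54),(-.03,.06),(.02,.09))
handle('top','t8',(.41,.54),(-.03,.06),(.02,.09))
E
```

```text
clock: 13.57
eef_pos: [0.569, 0.0135, 0.0463]
contact_force: [-0.2, 0.4, 0.1]
finger_gap: 0.0759
gripper_force: 0.0
clock: 13.98
eef_pos: [0.5901, 0.0144, 0.1058]
contact_force: [0.4, 0.5, 0.2]
finger_gap: 0.0882
gripper_force: 0.0
clock: 14.32
eef_pos: [0.6151, 0.0144, 0.1678]
contact_force: [-0.2, -0.3, -0.6]
finger_gap: 0.0883
gripper_force: 0.0
t 14.32 pos [0.6151 0.0144 0.1678] F [-0.2 -0.3 -0.6] gap 0.0883 grip 0.0
shift now-axes [-2.93 -0.    1.82] shift target-axes [-3.38 -0.08  0.7 ] turn [ 0.04  5.04 -0.35]
side handle n 364 c [0.478  0.0173 0.0453] axis [0.999 0.036 0.017] slope 1.0 yaw 2.1 min [ 0.422 -0.001  0.023] max [0.537 0.028 0.06 ]
top handle n 207 c [0.4786 0.0117 0.0522] axis [0.999 0.026 0.027] slope 1.5 yaw 1.5 min [ 0.423 -0.001  0.036] max [0.538 0.025 0.062]
```

```bash
python3 -m handwheel '[[[-0.6,0,0],[0,1,-0.07],1],[[-0.65,0,0],[0,1,-0.07],1],[[-0.65,0,0],[0,1,-0.07],1],[[-0.65,0,0],[0,1,-0.07],1],[[-0.65,0,0],[0,1,-0.07],1]]' |grep -v rot
python3 -m handwheel '[[[0,0,0],[0,0,0],1],[[0,0,0],[0,0,0],1]]' |grep -v rot
python3 - <<'E'
from h import *
plan((.48,.013,.044),1.9)
print(np.round(ctrl.observe()['qpos'],1))
E
```

```text
clock: 14.83
eef_pos: [0.4866, 0.0126, 0.1929]
contact_force: [1.1, 1.4, -0.3]
finger_gap: 0.088
gripper_force: 0.0
clock: 15.0
eef_pos: [0.484, 0.0128, 0.1926]
contact_force: [1.5, -0.5, -0.1]
finger_gap: 0.0879
gripper_force: 0.0
t 15.0 pos [0.484  0.0128 0.1926] F [ 1.5 -0.5 -0.1] gap 0.0879 grip 0.0
shift now-axes [-0.04 -0.01  3.72] shift target-axes [-0.1  -0.01  3.71] turn [ 0.01  0.22 -0.03]
[-24.4  39.   28.8 117.8 -34.3  32.5 -59.2]
```

```bash
python3 -m handwheel '[[[-0.1,0,0.7],[0,0.1,0],1],[[0,0,0.7],[0,0,0],1],[[0,0,0.7],[0,0,0],1],[[0,0,0],[0,0,0],1],[[0,0,0],[0,0,0],1]]' |grep -v rot
python3 - <<'E'
from h import *
plan((.48,.013,.044),1.9)
print(np.round(ctrl.observe()['qpos'],1))
E
```

```text
clock: 15.42
eef_pos: [0.4853, 0.0123, 0.1081]
contact_force: [-0.2, 0.3, -0.4]
finger_gap: 0.0884
gripper_force: 0.0
t 15.42 pos [0.4853 0.0123 0.1081] F [-0.2  0.3 -0.4] gap 0.0884 grip 0.0
shift now-axes [-0.13 -0.02  1.6 ] shift target-axes [-0.13 -0.02  1.6 ] turn [ 0.02  0.04 -0.  ]
[-17.5  46.3  17.6 121.  -42.2  18.9 -52.6]
```

```bash
python3 -m handwheel '[[[0,0,0],[0,-0.8,0],1],[[0,0,0],[0,-0.8,0],1],[[0,0,0],[0,-0.8,0],1],[[0,0,0],[0,0,0],1],[[0,0,0],[0,0,0],1]]' |grep -v rot
python3 - <<'E'
from h import *
plan((.48,.013,.044),1.9,-9.6)
print(np.round(ctrl.observe()['qpos'],1))
E
```

```text
clock: 15.83
eef_pos: [0.4867, 0.0123, 0.1102]
contact_force: [0.1, -0.5, 0.5]
finger_gap: 0.0881
gripper_force: 0.0
t 15.83 pos [0.4867 0.0123 0.1102] F [ 0.1 -0.5  0.5] gap 0.0881 grip 0.0
shift now-axes [ 0.11 -0.03  1.66] shift target-axes [ 0.11 -0.02  1.66] turn [ 0.05 -0.05  0.01]
[-21.8  50.1  26.5 112.8 -35.7  35.7 -58.3]
```

```bash
python3 -m handwheel '[[[0.05,-0.03,0.55],[0,0,0],1],[[0.05,0,0.55],[0,0,0],1],[[0,0,0.3],[0,0,0],1],[[0,0,0.2],[0,0,0],1],[[0,0,0],[0,0,0],1]]' |grep -v rot
python3 - <<'E'
from h import *
plan((.48,.013,.044),1.9,-9.6)
print(np.round(ctrl.observe()['qpos'],1))
E
python3 -m handwheel '[[[0,0,0],[0,0,0],0.6],[[0,0,0],[0,0,0],0.4],[[0,0,0],[0,0,0],0.2],[[0,0,0],[0,0,0],0.1],[[0,0,0],[0,0,0],0.1]]' 45 |grep -v rot
python3 -m handwheel '[[[0,0,0],[0,0,0],0.1],[[0,0,0],[0,0,0],0.1],[[0,0,0],[0,0,0],0.1],[[0,0,0],[0,0,0],0.1],[[0,0,0],[0,0,0],0.1]]' 45 |grep -v rot
```

```text
clock: 16.25
eef_pos: [0.4771, 0.013, 0.0452]
contact_force: [0.0, 0.1, -0.4]
finger_gap: 0.088
gripper_force: 0.0
t 16.25 pos [0.4771 0.013  0.0452] F [ 0.   0.1 -0.4] gap 0.088 grip 0.0
shift now-axes [0.08 0.   0.02] shift target-axes [0.08 0.   0.02] turn [ 0.02  0.03 -0.01]
[-18.5  55.7  20.4 114.7 -40.3  27.3 -54.9]
clock: 16.67
eef_pos: [0.4786, 0.0131, 0.0461]
contact_force: [-0.2, 0.5, 1.1]
finger_gap: 0.057
gripper_force: 0.0
clock: 17.08
eef_pos: [0.4781, 0.0129, 0.0456]
contact_force: [-0.6, -3.6, -0.4]
finger_gap: 0.0238
gripper_force: 40.4
```

```bash
python3 -m handwheel '[[[0,0,0],[0,0,0],0.1],[[0,0,0],[0,0,0],0.1],[[-0.05,0,-0.3],[0,0,0],0.1],[[-0.09,0,-0.5],[0,0,0],0.1],[[-0.12,0,-0.7],[0,0,0],0.1]]' 60 |grep -v rot
python3 -m handwheel '[[[-0.12,0,-0.7],[0,0,0],0.1],[[-0.12,0,-0.7],[0,0,0],0.1],[[-0.12,0,-0.7],[0,0,0],0.1],[[-0.06,0,-0.35],[0,0,0],0.1],[[0,0,0],[0,0,0],0.1]]' 60 |grep -v rot
python3 -m handwheel '[[[0,0,0],[0,0,0],0.1],[[0,0,0],[0,0,0],0.1],[[0,0,0],[0,0,0],0.1],[[0,0,0],[0,0,0],0.1]]' 60 |grep -v rot
python3 - <<'E'
from h import *
plan((.468,.309,.20),0,-9.6)
handle('side','s9',(.39,.56),(-.03,.06),(.15,.23))
handle('top','t9',(.39,.56),(-.03,.06),(.15,.23))
a=cv2.imread('pics/s9.png');b=cv2.imread('pics/t9.png')
cv2.imwrite('pics/c9.png',np.hstack([cv2.resize(a[80:280,200:400],(400,400)),cv2.resize(b[100:300,230:430],(400,400))]))
E
```

```text
clock: 17.5
eef_pos: [0.4763, 0.0136, 0.1063]
contact_force: [1.6, -0.0, -3.8]
finger_gap: 0.0233
gripper_force: 59.7
clock: 17.92
eef_pos: [0.4789, 0.0133, 0.209]
contact_force: [0.6, 0.1, -3.9]
finger_gap: 0.0232
gripper_force: 59.7
clock: 18.25
eef_pos: [0.477, 0.0135, 0.2049]
contact_force: [1.0, -1.2, -3.7]
finger_gap: 0.0236
gripper_force: 59.7
t 18.25 pos [0.477  0.0135 0.2049] F [ 1.  -1.2 -3.7] gap 0.0236 grip 59.7
shift now-axes [ 0.04 -7.39  0.1 ] shift target-axes [-0.2  -7.39  0.16] turn [0.11 0.04 0.46]
side handle n 295 c [0.4627 0.0216 0.2019] axis [ 0.993  0.066 -0.098] slope -5.6 yaw 3.8 min [ 0.42  -0.007  0.178] max [0.536 0.044 0.221]
top handle n 139 c [0.4507 0.0139 0.2112] axis [ 0.999 -0.013  0.04 ] slope 2.3 yaw -0.8 min [ 0.422 -0.004  0.191] max [0.484 0.027 0.227]
```

View pics/c9.png

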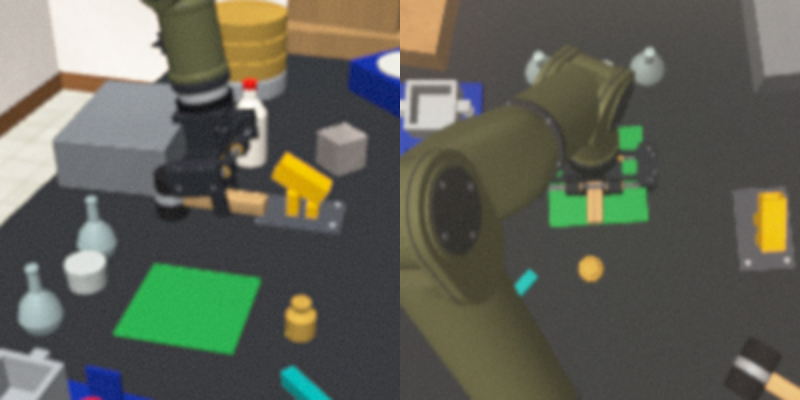

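The mallet is held level by the handle, head at (172,205) in the side half. I'll carry it across to the clamp.

```bash
python3 -m handwheel '[[[0,-0.4,0],[0,0,0.1],0.1],[[0,-0.7,0],[0,0,0.1],0.1],[[0,-0.7,0],[0,0,0.1],0.1],[[-0.05,-0.7,0],[0,0,0.1],0.1],[[-0.05,-0.7,0],[0,0,0.06],0.1]]' 60 |grep -v rot
python3 -m handwheel '[[[-0.05,-0.7,0],[0,0,0],0.1],[[-0.05,-0.7,0],[0,0,0],0.1],[[0,-0.7,0],[0,0,0],0.1],[[0,-0.7,0],[0,0,0],0.1],[[0,-0.7,0],[0,0,0],0.1]]' 60 |grep -v rot
python3 -m handwheel '[[[0,-0.6,0],[0,0,0],0.1],[[0,0,0],[0,0,0],0.1],[[0,0,0],[0,0,0],0.1],[[0,0,0],[0,0,0],0.1],[[0,0,0],[0,0,0],0.1]]' 60 |grep -v rot
python3 - <<'E'
from h import *
plan((.4685,.309,.20),0,-9.6)
print(np.round(ctrl.observe()['qpos'],1))
im,d=snap('side','s10');snap('top','t10')
handle('side','s10',(.39,.46),(.28,.35),(.14,.23))
handle('top','t10',(.39,.46),(.28,.35),(.14,.23))
P=pts('side',d);m=(d>0)&(P[...,0]>.51)&(P[...,0]<.59)&(P[...,1]>.27)&(P[...,1]<.36)&(P[...,2]>.135)&(P[...,2]<.245)
q=P[m];print(len(q),q.min(0),q.max(0),np.median(q,0))
a=cv2.imread('pics/s10.png');b=cv2.imread('pics/t10.png')
cv2.imwrite('pics/c10.png',np.hstack([cv2.resize(a[180:360,130:310],(400,400)),cv2.resize(b[80:260,150:330],(400,400))]))
E
```

```text
clock: 18.77
eef_pos: [0.4712, 0.1425, 0.2056]
contact_force: [0.1, -0.3, -3.6]
finger_gap: 0.0235
gripper_force: 59.7
clock: 19.18
eef_pos: [0.4668, 0.2827, 0.2051]
contact_force: [0.7, 0.1, -3.1]
finger_gap: 0.0236
gripper_force: 59.7
clock: 19.6
eef_pos: [0.4675, 0.3037, 0.2054]
contact_force: [-0.9, 0.0, -3.8]
finger_gap: 0.0234
gripper_force: 59.7
t 19.6 pos [0.4675 0.3037 0.2054] F [-0.9  0.  -3.8] gap 0.0234 grip 59.7
shift now-axes [ 0.05 -0.13  0.13] shift target-axes [ 0.05 -0.13  0.13] turn [ 0.12  0.   -0.03]
[-53.9  46.7  35.5  98.3 -35.2  56.4 -92.1]
side handle n 348 c [0.4349 0.3107 0.2049] axis [ 0.997 -0.053  0.048] slope 2.7 yaw -3.1 min [0.411 0.281 0.189] max [0.46  0.323 0.213]
top handle n 129 c [0.4348 0.3045 0.2107] axis [ 0.986  0.168 -0.011] slope -0.6 yaw 9.7 min [0.413 0.293 0.191] max [0.459 0.324 0.219]
156 [0.52458128 0.28075779 0.16321482] [0.56817613 0.32613748 0.23504604] [0.55127181 0.31183362 0.23078922]
```

View pics/c10.png

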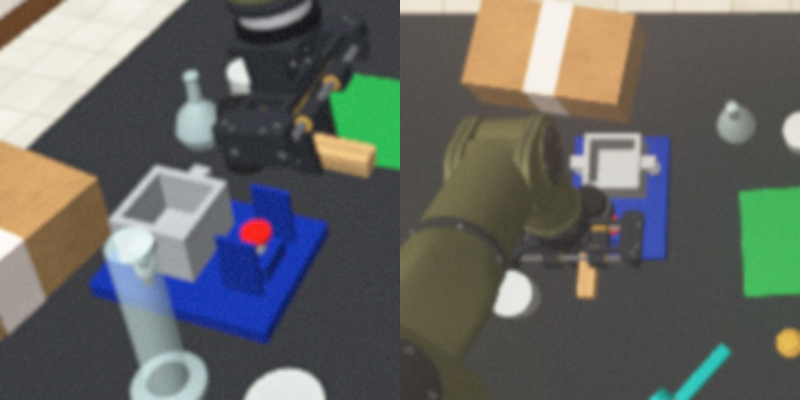

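The head at (590,205) in the top half is above the pin, but the 79 mm lever could let the handle pivot in the grip against 12 N. I'll set the mallet back on the pad and regrip nearer the head, about 48 mm from its axis and still within 45 mm of the grip point.

```bash
python3 -m handwheel '[[[0,0.4,0],[0,0,0],0.1],[[0,0.7,0],[0,0,0],0.1],[[0.05,0.7,0],[0,0,0],0.1],[[0.05,0.7,0],[0,0,0],0.1],[[0.05,0.7,0],[0,0,0],0.1]]' 60 >/dev/null
python3 -m handwheel '[[[0.05,0.7,0],[0,0,0],0.1],[[0,0.7,0],[0,0,0],0.1],[[0,0.7,0],[0,0,0],0.1],[[0,0.7,0],[0,0,0],0.1],[[0,0.7,0],[0,0,0],0.1]]' 60 >/dev/null
python3 -m handwheel '[[[0,0.7,0],[0,0,0],0.1],[[0.05,0,0.35],[0,0,0],0.1],[[0.12,0,0.7],[0,0,0],0.1],[[0.12,0,0.7],[0,0,0],0.1],[[0.12,0,0.7],[0,0,0],0.1]]' 60 >/dev/null
python3 -m handwheel '[[[0.09,0,0.5],[0,0,0],0.1],[[0,0,0],[0,0,0],0.1],[[0,0,0],[0,0,0],0.1],[[0,0,0],[0,0,0],0.1]]' 60 |grep -v rot
python3 - <<'E'
from h import *
plan((.474,.0135,.046),0,-9.6)
handle('side','s11',(.39,.46),(-.03,.06),(.04,.13))
E
```

```text
clock: 21.38
eef_pos: [0.4766, 0.0079, 0.0878]
contact_force: [-0.1, -0.5, -2.2]
finger_gap: 0.0235
gripper_force: 59.9
t 21.38 pos [0.4766 0.0079 0.0878] F [-0.1 -0.5 -2.2] gap 0.0235 grip 59.9
shift now-axes [ 0.11 -0.15  1.04] shift target-axes [ 0.11 -0.14  1.04] turn [ 0.11 -0.03 -0.01]
side handle n 134 c [0.4387 0.0147 0.0875] axis [ 0.996 -0.004  0.084] slope 4.8 yaw -0.2 min [ 0.42  -0.001  0.075] max [0.46  0.024 0.095]
```

```bash
python3 -m handwheel '[[[0.08,0,0.4],[0,0,0],0.1],[[0.07,-0.1,0.35],[0,0,0],0.1],[[0.02,0,0.13],[0,0,0],0.1],[[0,0,0],[0,0,0],0.1],[[0,0,0],[0,0,0],0.1]]' 60 |grep -v rot
python3 -m handwheel '[[[0.01,0,0.06],[0,0,0],0.1],[[0,0,0],[0,0,0],0.1],[[0,0,0],[0,0,0],0.1]]' 60 |grep -v rot
python3 -m handwheel '[[[0.01,0,0.06],[0,0,0],0.1],[[0,0,0],[0,0,0],0.1],[[0,0,0],[0,0,0],0.1]]' 60 |grep -v rot
```

```text
clock: 21.85
eef_pos: [0.477, 0.0119, 0.0517]
contact_force: [-0.5, 0.8, -3.3]
finger_gap: 0.0233
gripper_force: 59.9
clock: 22.1
eef_pos: [0.4768, 0.012, 0.0488]
contact_force: [-0.0, -0.7, -3.7]
finger_gap: 0.0236
gripper_force: 59.9
clock: 22.35
eef_pos: [0.4768, 0.012, 0.0462]
contact_force: [-0.0, -0.3, -0.6]
finger_gap: 0.0235
gripper_force: 59.9
```

```bash
python3 -m handwheel '[[[0,0,0.02],[0,0,0],0.3],[[0,0,0],[0,0,0],0.6],[[0,0,0],[0,0,0],1],[[0,0,0],[0,0,0],1],[[0,0,0],[0,0,0],1]]' 60 |grep -v rot
python3 -m handwheel '[[[0,0,0],[0,0,0],1],[[0,0,0],[0,0,0],1],[[0.23,0,-0.04],[0,0,0],1],[[0.23,0,-0.04],[0,0,0],1],[[0.23,0,-0.04],[0,0,0],1]]' |grep -v rot
python3 - <<'E'
from h import *
plan((.507,.013,.0455),0,-9.6)
handle('side','s12',(.39,.49),(-.03,.06),(.02,.09))
handle('top','t12',(.39,.47),(-.03,.06),(.02,.09))
a=cv2.imread('pics/s12.png');cv2.imwrite('pics/c12.png',cv2.resize(a[140:280,220:390],None,fx=3.5,fy=3.5))
E
```

```text
clock: 22.77
eef_pos: [0.4765, 0.0121, 0.0452]
contact_force: [-0.8, 0.9, 0.8]
finger_gap: 0.0508
gripper_force: 0.0
clock: 23.18
eef_pos: [0.5047, 0.0122, 0.0454]
contact_force: [0.3, -0.2, -0.8]
finger_gap: 0.0841
gripper_force: 0.0
t 23.18 pos [0.5047 0.0122 0.0454] F [ 0.3 -0.2 -0.8] gap 0.0841 grip 0.0
shift now-axes [ 0.06 -0.02 -0.01] shift target-axes [ 0.06 -0.02 -0.01] turn [0.11 0.   0.  ]
side handle n 224 c [0.4527 0.0185 0.045 ] axis [ 0.999 -0.012  0.045] slope 2.6 yaw -0.7 min [0.42  0.001 0.03 ] max [0.49  0.028 0.053]
top handle n 98 c [0.4455 0.0136 0.0523] axis [1.    0.006 0.03 ] slope 1.7 yaw 0.4 min [0.422 0.003 0.047] max [0.469 0.024 0.06 ]
```

View pics/c12.png

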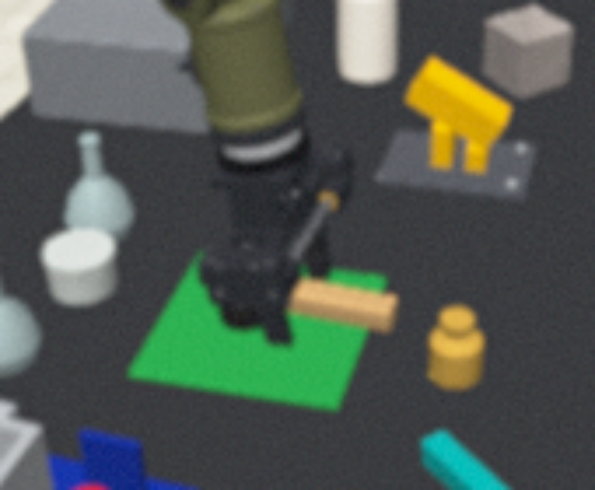

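The mallet stands on the pad with its head at (240,310) and the fingers around the handle near the head. I'll grip, lift and carry it back.

```bash
python3 -m handwheel '[[[0,-0.02,0],[0,0,0],0.5],[[0,0,0],[0,0,0],0.3],[[0,0,0],[0,0,0],0.1],[[0,0,0],[0,0,0],0.1],[[0,0,0],[0,0,0],0.1]]' 60 >/dev/null
python3 -m handwheel '[[[0,0,0],[0,0,0],0.1],[[0,0,0],[0,0,0],0.1],[[0,0,0],[0,0,0],0.1],[[0,0,0],[0,0,0],0.1],[[0,0,0],[0,0,0],0.1]]' 60 |grep -v rot
python3 -m handwheel '[[[-0.05,0,-0.3],[0,0,0],0.1],[[-0.1,0,-0.6],[0,0,0],0.1],[[-0.12,0,-0.7],[0,0,0],0.1],[[-0.12,0,-0.7],[0,0,0],0.1],[[-0.12,0,-0.7],[0,0,0],0.1]]' 60 >/dev/null
python3 -m handwheel '[[[-0.1,0,-0.6],[0,0,0],0.1],[[-0.06,0,-0.3],[0,0,0],0.1],[[0,0,0],[0,0,0],0.1],[[0,0,0],[0,0,0],0.1],[[0,0,0],[0,0,0],0.1]]' 60 |grep -v rot
python3 - <<'E'
from h import *
plan((.4965,.309,.20),0,-9.6)
E
```

```text
clock: 24.12
eef_pos: [0.5044, 0.0128, 0.0453]
contact_force: [0.0, -3.9, -0.4]
finger_gap: 0.0236
gripper_force: 38.8
clock: 24.95
eef_pos: [0.5031, 0.0146, 0.2028]
contact_force: [-0.4, 0.3, -3.7]
finger_gap: 0.0234
gripper_force: 59.7
t 24.95 pos [0.5031 0.0146 0.2028] F [-0.4  0.3 -3.7] gap 0.0234 grip 59.7
shift now-axes [-0.15 -7.36  0.04] shift target-axes [-0.15 -7.36  0.1 ] turn [0.1  0.03 0.01]
```

```bash
python3 -m handwheel '[[[0,-0.4,0],[0.1,0,0],0.1],[[-0.03,-0.7,0],[0,0,0],0.1],[[-0.03,-0.7,0],[0,0,0],0.1],[[-0.03,-0.7,0],[0,0,0],0.1],[[-0.03,-0.7,0],[0,0,0],0.1]]' 60 >/dev/null
python3 -m handwheel '[[[-0.03,-0.7,0],[0,0,0],0.1],[[0,-0.7,0],[0,0,0],0.1],[[0,-0.7,0],[0,0,0],0.1],[[0,-0.7,0],[0,0,0],0.1],[[0,-0.7,0],[0,0,0],0.1]]' 60 >/dev/null
python3 -m handwheel '[[[0,-0.66,0],[0,0,0],0.1],[[0,0,0],[0,0,0],0.1],[[0,0,0],[0,0,0],0.1],[[0,0,0],[0,0,0],0.1]]' 60 |grep -v rot
python3 - <<'E'
from h import *
plan((.496,.3095,.15),0,-9.6)
handle('top','t13',(.39,.46),(.28,.35),(.14,.23))
handle('side','s13',(.39,.46),(.28,.35),(.14,.23))
E
```

```text
clock: 26.12
eef_pos: [0.4971, 0.3081, 0.2032]
contact_force: [0.2, 0.4, -4.6]
finger_gap: 0.0235
gripper_force: 59.7
t 26.12 pos [0.4971 0.3081 0.2032] F [ 0.2  0.4 -4.6] gap 0.0235 grip 59.7
shift now-axes [ 0.2  -0.04  1.31] shift target-axes [ 0.2  -0.03  1.31] turn [ 0.04  0.03 -0.  ]
top handle n 133 c [0.436  0.308  0.2084] axis [0.994 0.021 0.112] slope 6.4 yaw 1.2 min [0.415 0.297 0.191] max [0.459 0.321 0.216]
side handle n 329 c [0.4351 0.3148 0.2032] axis [0.999 0.021 0.042] slope 2.4 yaw 1.2 min [0.413 0.297 0.188] max [0.46  0.324 0.212]
```

```bash
python3 -m handwheel '[[[0.06,-0.02,0.4],[0,0,0],0.1],[[0.08,-0.02,0.5],[0,0,0],0.1],[[0.06,0,0.5],[0,0,0],0.1],[[0,0,0],[0,0,0],0.1],[[0,0,0],[0,0,0],0.1]]' 60 |grep -v rot
python3 -m handwheel '[[[0,0,0],[0,0,0],0.1],[[0,0,0],[0,0,0],0.1]]' 60 |grep -v rot
python3 - <<'E'
from h import *
plan((.496,.3095,.102),0,-9.6)
print(np.round(ctrl.observe()['qpos'],1))
E
```

```text
clock: 26.63
eef_pos: [0.4961, 0.3089, 0.1473]
contact_force: [-0.2, -0.5, -3.3]
finger_gap: 0.0236
gripper_force: 59.7
clock: 26.8
eef_pos: [0.4977, 0.3099, 0.1492]
contact_force: [-0.8, 1.4, -3.0]
finger_gap: 0.0232
gripper_force: 59.7
t 26.8 pos [0.4977 0.3099 0.1492] F [-0.8  1.4 -3. ] gap 0.0232 grip 59.7
shift now-axes [0.15 0.01 1.17] shift target-axes [0.15 0.01 1.17] turn [-0.   -0.03 -0.01]
[-50.7  52.5  33.   95.5 -38.5  53.3 -89.4]
```

```bash
python3 -m handwheel '[[[0.05,0,0.3],[0,0,0],0.1],[[0.07,0,0.43],[0,0,0],0.1],[[0.07,0,0.43],[0,0,0],0.1],[[-0.03,0,-0.2],[0,0,0],0.1],[[-0.08,0,-0.5],[0,0,0],0.1]]' 60
python3 -m handwheel '[[[-0.09,0,-0.5],[0,0,0],0.1],[[-0.09,0,-0.5],[0,0,0],0.1],[[-0.09,0,-0.5],[0,0,0],0.1],[[0,0,0],[0,0,0],0.1],[[0,0,0],[0,0,0],0.1]]' 60 |grep -v rot
python3 - <<'E'
from h import *
plan((.4965,.309,.15),0,-9.6)
im,d=snap('side','s14');h=cv2.cvtColor(im,cv2.COLOR_RGB2HSV).astype(int);P=pts('side',d)
m=(d>0)&((h[...,0]<8)|(h[...,0]>172))&(h[...,1]>150)&(abs(P[...,0]-.547)<.03)&(abs(P[...,1]-.31)<.03)&(P[...,2]<.1)
print(m.sum(),np.median(P[m],0))
handle('top','t14',(.39,.46),(.28,.35),(.14,.25))
E
```

```text
clock: 27.22
eef_pos: [0.4943, 0.3095, 0.1269]
tool_rot: [[0.985, 0.0, -0.173], [-0.0, -1.0, -0.003], [-0.173, 0.003, -0.985]]
contact_force: [0.1, 1.3, -2.8]
finger_gap: 0.0231
gripper_force: 59.7
clock: 27.63
eef_pos: [0.4968, 0.3104, 0.1916]
contact_force: [0.1, 1.2, -4.1]
finger_gap: 0.0237
gripper_force: 59.7
t 27.63 pos [0.4968 0.3104 0.1916] F [ 0.1  1.2 -4.1] gap 0.0237 grip 59.7
shift now-axes [0.16 0.04 1.03] shift target-axes [0.17 0.03 1.03] turn [-0.01 -0.04  0.01]
70 [0.54324155 0.30764539 0.05576952]
top handle n 134 c [0.4354 0.31   0.1955] axis [ 0.998 -0.054  0.033] slope 1.9 yaw -3.1 min [0.413 0.299 0.177] max [0.46  0.325 0.204]
```

The pin top dropped from 0.072 to 0.056 m, so it is home. Returning to the pad.

```bash
python3 -m handwheel '[[[-0.05,0,-0.3],[0,0,0],0.1],[[0,0.5,0],[0,0,0],0.1],[[0.05,0.7,0],[0,0,0],0.1],[[0.05,0.7,0],[0,0,0],0.1],[[0.05,0.7,0],[0,0,0],0.1]]' 60 >/dev/null
python3 -m handwheel '[[[0.05,0.7,0],[0,0,0],0.1],[[0,0.7,0],[0,0,0],0.1],[[0,0.7,0],[0,0,0],0.1],[[0,0.7,0],[0,0,0],0.1],[[0,0.7,0],[0,0,0],0.1]]' 60 >/dev/null
python3 -m handwheel '[[[0,0.7,0],[0,0,0],0.1],[[0,0.6,0],[0,0,0],0.1],[[0.12,0,0.7],[0,0,0],0.1],[[0.12,0,0.7],[0,0,0],0.1],[[0.12,0,0.7],[0,0,0],0.1]]' 60 >/dev/null
python3 -m handwheel '[[[0.09,0,0.5],[0,0,0],0.1],[[0,0,0],[0,0,0],0.1],[[0,0,0],[0,0,0],0.1],[[0,0,0],[0,0,0],0.1]]' 60 |grep -v rot
python3 - <<'E'
from h import *
plan((.505,.013,.0465),0,-9.6)
handle('side','s15',(.39,.46),(-.03,.06),(.04,.13))
E
```

```text
clock: 29.32
eef_pos: [0.5052, 0.0137, 0.0965]
contact_force: [-0.2, -0.1, -2.9]
finger_gap: 0.0233
gripper_force: 59.7
t 29.32 pos [0.5052 0.0137 0.0965] F [-0.2 -0.1 -2.9] gap 0.0233 grip 59.7
shift now-axes [0.2  0.02 1.23] shift target-axes [0.2  0.02 1.23] turn [ 0.02 -0.02 -0.  ]
side handle n 135 c [0.4393 0.0212 0.0966] axis [0.997 0.017 0.081] slope 4.6 yaw 1.0 min [0.421 0.004 0.083] max [0.46  0.031 0.103]
```

```bash
python3 -m handwheel '[[[0.08,0,0.5],[0,0,0],0.1],[[0.07,0,0.45],[0,0,0],0.1],[[0.02,0,0.15],[0,0,0],0.1],[[0,0,0],[0,0,0],0.1],[[0,0,0],[0,0,0],0.1]]' 60 |grep -v rot
python3 -m handwheel '[[[0.01,0,0.06],[0,0,0],0.1],[[0,0,0],[0,0,0],0.1],[[0,0,0],[0,0,0],0.1]]' 60 |grep -v rot
python3 -m handwheel '[[[0.01,0,0.05],[0,0,0],0.1],[[0,0,0],[0,0,0],0.1],[[0,0,0],[0,0,0],0.1]]' 60 |grep -v rot
```

```text
clock: 29.78
eef_pos: [0.5043, 0.0139, 0.0519]
contact_force: [1.2, 0.9, -3.1]
finger_gap: 0.0239
gripper_force: 59.7
clock: 30.03
eef_pos: [0.5042, 0.0141, 0.0492]
contact_force: [-0.2, 0.1, -3.6]
finger_gap: 0.0237
gripper_force: 59.7
clock: 30.28
eef_pos: [0.5038, 0.0141, 0.0465]
contact_force: [-0.0, 0.6, -3.3]
finger_gap: 0.0233
gripper_force: 59.7
```

```bash
python3 -m handwheel '[[[0,0,0.04],[0,0,0],0.1],[[0,0,0],[0,0,0],0.1],[[0,0,0],[0,0,0],0.1]]' 60 |grep -v rot
python3 -m handwheel '[[[0,0,0],[0,0,0],0.3],[[0,0,0],[0,0,0],0.6],[[0,0,0],[0,0,0],1],[[0,0,0],[0,0,0],1],[[0,0,0],[0,0,0],1]]' |grep -v rot
python3 -m handwheel '[[[0,0,0],[0,0,0],1],[[0,0,0],[0,0,0],1],[[0,0,0],[0,0,0],1],[[0,0,0],[0,0,0],1]]' |grep -v rot
python3 - <<'E'
from h import *
handle('side','s16',(.39,.49),(-.03,.06),(.02,.09))
E
python3 -m handwheel '[[[0,0,-0.3],[0,0,0],1],[[0,0,-0.6],[0,0,0],1],[[0,0,-0.8],[0,0,0],1],[[0,0,-0.8],[0,0,0],1],[[0,0,-0.8],[0,0,0],1]]' |grep -v rot
python3 -m handwheel '[[[0,0,-0.8],[0,0,0],1],[[0,0,0],[0,0,0],1],[[0,0,0],[0,0,0],1],[[0,0,0],[0,0,0],1]]' |grep -v rot
python3 - <<'E'
from h import *
handle('side','s17',(.41,.54),(-.03,.06),(.02,.09))
handle('top','t17',(.41,.54),(-.03,.06),(.02,.09))
im,d=snap('side','s18');h=cv2.cvtColor(im,cv2.COLOR_RGB2HSV).astype(int);P=pts('side',d)
m=(d>0)&((h[...,0]<8)|(h[...,0]>172))&(h[...,1]>150)&(abs(P[...,0]-.547)<.03)&(abs(P[...,1]-.31)<.03)&(P[...,2]<.1)
print(m.sum(),np.median(P[m],0))
E
```

```text
clock: 30.53
eef_pos: [0.5037, 0.0141, 0.0453]
contact_force: [-0.5, 0.4, 1.9]
finger_gap: 0.0238
gripper_force: 59.7
clock: 30.95
eef_pos: [0.5037, 0.014, 0.0449]
contact_force: [-0.4, -0.6, -0.1]
finger_gap: 0.0506
gripper_force: 0.0
clock: 31.28
eef_pos: [0.5036, 0.0141, 0.0449]
contact_force: [0.3, 0.0, -0.7]
finger_gap: 0.0776
gripper_force: 0.0
side handle n 225 c [0.4526 0.0217 0.045 ] axis [ 0.999 -0.028  0.041] slope 2.4 yaw -1.6 min [0.419 0.004 0.029] max [0.49  0.032 0.054]
clock: 31.75
eef_pos: [0.5253, 0.0141, 0.1764]
contact_force: [1.0, -0.7, -0.1]
finger_gap: 0.0881
gripper_force: 0.0
clock: 32.08
eef_pos: [0.5303, 0.0145, 0.2061]
contact_force: [-0.9, -0.4, -0.1]
finger_gap: 0.0881
gripper_force: 0.0
side handle n 366 c [0.4761 0.0216 0.0454] axis [ 1.    -0.015  0.015] slope 0.8 yaw -0.8 min [0.42  0.003 0.028] max [0.536 0.033 0.06 ]
top handle n 207 c [0.4782 0.0161 0.0527] axis [ 1.    -0.016  0.017] slope 1.0 yaw -0.9 min [0.422 0.003 0.026] max [0.54  0.029 0.074]
70 [0.54260885 0.30732915 0.05586264]
```

View pics/s18.png

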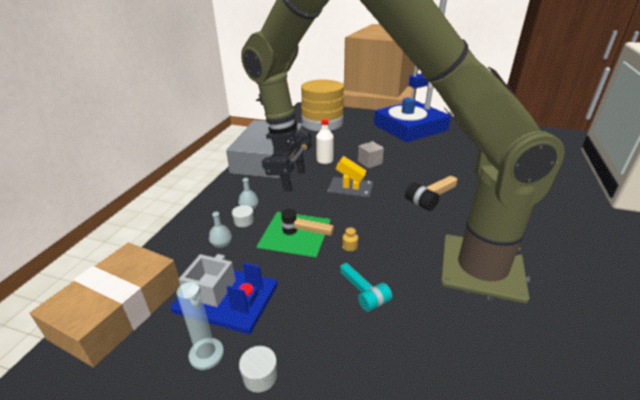

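The mallet stands on the pad at (290,222), the pin is down at (246,290), the bystanders are unmoved and the gripper is clear. Handing in.

```bash
python3 -c "
from station import ctrl
print(ctrl.job_done())"
```

```text
the job is handed in; nothing more can be done
None
```

The job is handed in, with no verdict shown: one blow of the mallet drove the pin home (its top fell from 72 to 56 mm), and the mallet stands on the pad, let go, with the gripper clear and the bystanders looking unmoved in the last picture.

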